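# Push the jammed plug out of the biscuit press

## Robot

A 7-joint arm with a two-finger parallel gripper is mounted at the origin on the work surface; the furniture and walls round the work are solid. World frame = base frame: x ahead of the robot, y to its left, z up, the work surface at z = 0. Lengths are in m, angles in rad, forces in N, time in s.
With the tool pointing down it reaches from about 0.425 to 0.875 m from the base axis. Payload 4.7 kg.
Tool frame: the origin (TCP) lies on the mounting face of the last link; the fingertips stand 173 mm ahead of it and the grasp point (between the pads) lies 155 mm ahead of it (r.tcp_to_tips is the distance from the TCP to the fingertips, in m); z points along the fingers, y is the line along which they close (so a half turn about z gives the same grasp; the last joint's range is limited). The gripper opens to 85 mm and grips with 20 to 120 N. Pads are 22 mm wide; open, the fingers measure 114 mm over their backs; the gripper's body (76 mm by 85 mm) begins 54 mm behind the grasp point. The pads swing forward as they close: fully open they stand 13 mm farther back than shut.
Start: joints at [0.014, 0.321, -0.07, 1.45, 0.023, 1.371, -0.057], TCP at [0.65, -0, 0.405] pointing down, gripper open.
Joint ranges: [-2.86, 2.86], [-0.3, 2.09], [-1.38, 1.24], [0.06, 2.45], [-1.56, 4.7], [0.09, 2.05], [-2.69, 2.69]. Speed limits (rad/s): [2.57, 2.57, 3.14, 3.14, 3.14, 3.14, 3.14].

## Interface

Orientations are given as [roll, pitch, yaw] about the fixed x, y, z axes, in that order (R = Rz(yaw) Ry(pitch) Rx(roll)).
In Python, from station import r, eyes gives the robot as it stands.
- The arm moves only by the tool move_arm, never from a script. Its argument "deltas" is a list of rows, each an object of numbers: "grip": the closure, from -1 (fully open) to 1 (shut); "dx", "dy", "dz": the shift along the tool's x, y, z in a scale on which 1.0 is 400 mm; "twist": the turn about the tool's z in parts of the range, where 1.0 means 180 degrees. A call has exactly 8 rows; each row is the pose to reach, as a shift and turn from the pose commanded when the call began, along the tool's axes at that moment; what a row does not reach only later rows make up. A row lasts 1/12 s, in which the tool goes at most 41.7 mm and 7.16 degrees, less where a joint would pass 70% of its speed; a pose out of reach is approached as far as the arm can. Shift and turn numbers lie between -1 and 1, and a call with a number outside is refused. A call with a gripper value outside its range is refused whole. The fingers move at their own pace and stop on an object; the grip force is fixed at half the most. Time passes only in rows, so rows that repeat a pose let the fingers close, or fill a call up. It gives the time, the measured TCP pose, the force, the opening and the grip force at its end, in the units of the state.
- r.read_state(): the state, without advancing time (a new reading comes with each control period).
- eyes.grab_frame(name): name is "scene" or "side" or "wrist"; returns (picture, depth): 420x560x3 uint8, red, green, blue; 420x560 float32, m along the optical axis (not along the pixel's ray), 0 where there is no reading.
- eyes.camera_model(name): a dict with "K" (3x3 intrinsics, pixels), "distortion" ([k1, k2, p1, p2, k3] as OpenCV has them; the pictures are not rectified), "world_to_cam" (4x4, takes a point from world to camera coordinates); the wrist camera has in their place "hand_eye" (4x4, takes a point from camera to tool coordinates, whose origin is the TCP and whose axes are the flange's). Camera axes: x right, y down, z forward; pixel columns grow to the right and rows downward; lengths in m; the calibration is good to about 2 mm. A picture is of the moment at which its call begins: read the wrist's pose just before it. camera_model takes no time and is no camera call.
- r.hand_in(): hands the job in; it is judged then, once.
Trained networks look in the newest picture that a camera, given by its name, has taken for a name from the list of things; names that differ only in an ending like _2 or _b are one class to them, and where a whole thing is asked for, a point or a joint stands for the part that bears it (a point fixed in the world has none). Each returns a list of dicts, best first, with "p" (0 to 1); they miss things now and then, are a little off and sometimes report something else, mostly with a low value. They report only what shows in the picture. A call takes as long as a camera call.
- eyes.cut_out(camera, label): "pixels" (420x560 bool, what is visible of it) and "box" ([centre column, centre row, width, height] in pixels, round what is visible of it).
- eyes.mark_of(camera, label): "xy" ([column, row] in pixels: a listed point, or the origin of a listed thing).
The state is a dict: "t": time; "q": joint angles; "qd": joint speeds; "joint_efforts": joint torques, N m; "tool_pos": TCP position; "orientation": TCP orientation; "wrist_force": force on the tool from outside, world axes, zero at the start; "wrist_torque": the same for the moment, N m; "gripper_width": finger opening in m; "grasp_force": force on a finger pad.
Only numpy, scipy, OpenCV 4.12 (cv2) and the standard library are available. Lean on these libraries where they do the work, as an engineer would, in place of code of your own. Each camera call takes 0.05 s, during which the arm holds its last target. There are 200 camera calls.

## Task

A white plug has jammed in the steel barrel of the biscuit press. Lift the wooden pusher out of its holder by the shaft, lay it down flat on the worktop and let go, then take it again by its square handle and with its shaft push the plug right through the barrel, from the mouth away from the tray, so that it drops into the steel tray beyond the far end. Then draw the pusher out and leave it lying flat on the bare worktop, touching neither press nor holder; do not touch the plug with the gripper, and leave the mug and the spice shaker standing where they are.

Things in the scene. Friction and masses are not known exactly. Their poses are not given: they have to be found in the camera images.
- press: Biscuit press, fixed: open steel barrel lying along x from -55 to +55 mm, axis 60 mm up, bore 52 mm, outside 62 mm (69 at the end rims), on a wooden base 112 x 96 x 14 mm, with a steel tray past its +x end. Origin on the worktop under the barrel's middle; x runs from near mouth to far mouth and tray (the push direction), z up. Nothing of it stands before the near mouth.
- near_mouth (a point): Centre of the barrel's near mouth (the one away from the tray), on the barrel's axis 60 mm up; axes as the press.
- far_mouth (a point): Centre of the barrel's far mouth, on its axis 60 mm up, over the near edge of the tray; axes as the press.
- tray_floor (a point): Centre of the floor of the catch tray, part of the press: open on top, 150 mm along the press's x (57 to 207 mm from its origin) by 116 mm across, walls 4 mm thick and 30 mm high, floor 4 mm above the worktop.
- plug: White plastic plug, cylinder 47 mm in diameter, 60 mm long, about 80 g; origin at its centre, x along it. It starts wholly inside the bore, lying on its bottom, near face 5 to 37 mm in from the near mouth. A sprung rubber strip along the roof of the bore grips it all the way: about 5 to 9 N to slide. The strip, when free, hangs to 18 mm above the barrel's axis.
- pusher: Wooden pusher, 200 mm, about 140 g: square handle 40 x 40 mm, 80 mm long, then on the same axis a round shaft 30 mm thick, 120 mm long. Origin on the axis at mid-handle; x points to the shaft's tip (handle x = -40 to 40 mm, shaft 40 to 160; centre of mass about x = 25). Flat on the worktop it rests on the handle, axis 20 mm up; at the start, in the holder, 40 mm up.
- pusher_tip (a point): Centre of the end face of the pusher's shaft; axes as the pusher. The handle cannot enter the bore: the tip stands 10 mm out of the far mouth when the handle meets the near mouth.
- holder: Pusher's wooden holder, fixed: block 124 x 68 mm with a slot 44 mm wide, open on top and in front; slot floor 20 mm up, wall tops 62 mm. Origin on the worktop under the pusher's origin at the start; x along the slot to its open front; spans x = -52 to 72 mm, hiding the handle, so only the last 88 mm of shaft can be gripped. The pusher lifts straight up out of it.
- mug_red: Red mug with a handle, 94 mm tall, standing on the worktop: a bystander. Origin at the centre of its underside, z up.
- shaker: Spice shaker with a grey domed cap and clear body, 44 mm across, 90 mm tall, standing on the worktop: a bystander. Origin at the centre of its underside, z up.

How it is judged:
On the way, in this order (a step that is already met when the one before it is completed fails the run):
1. the pusher lies flat on the worktop, out of its holder, let go (height (world z) of pusher below 0.03 m and angle between pusher's own x axis and vertical between 1.48 and 1.66 rad and contact force between pusher and press below 0.05 N and contact force between pusher and holder below 0.05 N and contact force between the fingers and pusher below 0.05 N), for 0.2 s.
2. the plug is pushed out of the far mouth, the pusher's shaft standing in the barrel behind it (x of plug in the frame of press above 0.078 m and x of pusher_tip in the frame of press between 0.01 and 0.09 m and y of pusher_tip in the frame of press between -0.026 and 0.026 m and angle between the x axis of pusher and the x axis of press, either way round below 0.35 rad), for 0.1 s.
At the end, for the whole second after the job is handed in: Plug at rest in the tray clear of the barrel (centre 78 to 200 mm along x from the press origin, within 55 mm of the midline, under 42 mm high); pusher released, at rest flat on the worktop (origin under 30 mm high, within 5 degrees of level), touching neither press nor holder (all of step 1 and x of plug in the frame of press between 0.078 and 0.2 m and y of plug in the frame of press between -0.055 and 0.055 m and height (world z) of plug below 0.042 m and linear speed of each of plug, pusher below 0.03 m/s).
It fails at once if the gripper or arm touches the plug (contact force between any of the fingers, the arm and plug above 0.5 N).
It fails at once if the mug is moved by more than 30 mm or tipped (distance of mug_red from where it was at the start of the episode above 0.03 m or angle between mug_red's own z axis and vertical above 0.3 rad).
It fails at once if the spice shaker is moved by more than 30 mm or tipped (distance of shaker from where it was at the start of the episode above 0.03 m or angle between shaker's own z axis and vertical above 0.3 rad).
It also fails if it takes over 67 s, if anything falls off the work surface, if the arm or the gripper's body presses on something with over 40 N, if the wrist force passes 120 N, or if a joint passes its speed limit or range.

## Working session

There is one attempt and no reset: what is moved stays moved. The work goes in short steps, Python scripts to look and compute and a tool call to move; the robot and the scene stay as the last step left them, time stands still between calls to the robot, and variables do not carry over. Pictures are saved under pics/ and viewed, at most 10 in all, crops included, and the job is handed in when it is done.

Besides the shell and the picture viewer there is one more tool, called in YAML: its name, and indented under it one key for each argument. move_arm: Moves the arm, as the interface text tells. Its arguments: {"type":"object","properties":{"deltas":{"type":"array","items":{"type":"object","properties":{"grip":{"type":"number"},"dx":{"type":"number"},"dy":{"type":"number"},"dz":{"type":"number"},"twist":{"type":"number"}}}}},"required":["deltas"]}

```bash
mkdir -p pics; ls
cat > h.py <<'E'
import numpy as np, cv2
from station import r, eyes
from scipy.spatial.transform import Rotation as R
def T_tool(s=None):
    s=s or r.read_state(); T=np.eye(4); T[:3,:3]=R.from_euler('xyz',s['orientation']).as_matrix(); T[:3,3]=s['tool_pos']; return T
def c2w(cam,s=None):
    m=eyes.camera_model(cam)
    return T_tool(s)@np.array(m['hand_eye']) if cam=='wrist' else np.linalg.inv(np.array(m['world_to_cam']))
def ray(cam,uv,s=None):
    m=eyes.camera_model(cam); n=cv2.undistortPoints(np.array(uv,float).reshape(-1,1,2),np.array(m['K']),np.array(m['distortion'])).reshape(-1,2)
    T=c2w(cam,s); d=np.c_[n,np.ones(len(n))]@T[:3,:3].T; return T[:3,3],d
def onz(cam,uv,z,s=None):
    o,d=ray(cam,uv,s); return o+d*((z-o[2])/d[:,2])[:,None]
def cloud(cam,depth,mask=None,s=None):
    ok=depth>0
    if mask is not None: ok&=mask
    v,u=np.nonzero(ok); o,d=ray(cam,np.c_[u,v],s); return o+d*depth[v,u][:,None]
E
python3 - <<'E'
from h import *
print(r.read_state())
ims=[]
for c in ['scene','side','wrist']:
    im,d=eyes.grab_frame(c); np.savez(f'{c}0.npz',im=im,d=d); cv2.imwrite(f'pics/{c}0.png',im[:,:,::-1])
    for l in ['press','pusher','holder','mug_red','shaker','plug']:
        for o in eyes.cut_out(c,l)[:1]:
            P=cloud(c,d,o['pixels']); 
            np.save(f'm_{c}_{l}.npy',o['pixels'])
            if len(P): print(c,l,round(o['p'],2),np.round(o['box']),np.percentile(P,[2,50,98],axis=0).round(3).tolist())
    for l in ['press','near_mouth','far_mouth','tray_floor','pusher','pusher_tip','holder','mug_red','shaker']:
        for o in eyes.mark_of(c,l)[:1]: print(c,l,round(o['p'],2),np.round(o['xy'],1))
E
```

```text
pics
{'t': 0.0, 'q': array([ 0.01410327,  0.32180099, -0.07005754,  1.45169488,  0.02262747,
        1.37079761, -0.05692954]), 'qd': array([-9.88266894e-04,  1.05746211e-03, -1.68153666e-03,  4.30235331e-05,
       -5.41330688e-04,  7.33945148e-04,  6.24479637e-04]), 'joint_efforts': array([-1.25131752e-03, -4.93579853e+01, -3.82724963e-01, -3.14334905e+01,
        1.30020955e-02,  1.12603378e-02,  4.26072404e-06]), 'tool_pos': array([ 6.49785025e-01, -5.48081926e-05,  4.03627293e-01]), 'orientation': array([-3.13968281e+00,  1.35411673e-04,  1.57077435e+00]), 'wrist_force': array([0.11128351, 0.09359025, 0.99937471]), 'wrist_torque': array([0.02556247, 0.03471244, 0.0395552 ]), 'grasp_force': 0.0, 'gripper_width': 0.08547354557373893}
scene press 0.72 [343. 235. 102.  77.] [[0.465, -0.333, -0.001], [0.514, -0.201, 0.014], [0.58, -0.078, 0.091]]
scene pusher 0.79 [196. 177.  38.  39.] [[0.357, 0.261, 0.031], [0.459, 0.278, 0.054], [0.543, 0.298, 0.063]]
scene holder 0.69 [188. 192.  35.  48.] [[0.337, 0.242, -0.0], [0.399, 0.248, 0.039], [0.482, 0.356, 0.063]]
scene mug_red 0.74 [44
[... 1044 characters left out ...]
9.  17.  12.] [[0.508, -0.089, 0.036], [0.529, -0.084, 0.055], [0.549, -0.07, 0.084]]
side press 0.61 [255.6 215.1]
side near_mouth 0.73 [257.2 209.5]
side far_mouth 0.86 [254.9 183.6]
side tray_floor 0.81 [257.  186.8]
side pusher 0.76 [317.9 311.4]
side pusher_tip 0.58 [248.7 320.1]
side holder 0.94 [314.6 320.6]
side mug_red 0.8 [248.4 154.9]
side shaker 0.71 [295.  159.3]
wrist press 0.79 [190. 296.  97. 133.] [[0.493, -0.254, 0.003], [0.556, -0.127, 0.031], [0.584, -0.069, 0.092]]
wrist plug 0.23 [189. 296.  95. 133.] [[0.495, -0.255, 0.003], [0.555, -0.128, 0.031], [0.584, -0.069, 0.09]]
wrist press 0.9 [192.4 268.5]
wrist near_mouth 0.84 [175.8 252.1]
wrist far_mouth 0.9 [183.1 332.2]
```

Run:
```python
from h import *
a=cv2.imread('pics/scene0.png');b=cv2.imread('pics/wrist0.png')
c=np.hstack([cv2.resize(a[120:340,150:480],None,fx=1.2,fy=1.2),cv2.resize(b,(352,264))]);cv2.imwrite('pics/c0.png',c)
from scipy.optimize import least_squares
M={'near':{'scene':[304.9,208.5],'side':[257.2,209.5],'wrist':[175.8,252.1]},'far':{'scene':[339.1,220.5],'side':[254.9,183.6],'wrist':[183.1,332.2]},'tip':{'scene':[212.8,162.9],'side':[248.7,320.1]},'pusher':{'scene':[183.6,191],'side':[317.9,311.4]},'holder':{'scene':[183,199.2],'side':[314.6,320.6]}}
for k,v in M.items():
    A=np.zeros((3,3));B=np.zeros(3);L=[]
    for c,uv in v.items():
        o,d=ray(c,[uv]);d=d[0]/np.linalg.norm(d[0]);Q=np.eye(3)-np.outer(d,d);A+=Q;B+=Q@o;L.append((o,Q))
    X=np.linalg.solve(A,B);print(k,X.round(4),[round(1e3*np.linalg.norm(Q@(X-o)),1) for o,Q in L])
# barrel top line from wrist + scene: points z>0.085 ; shaft line
for cam in ['scene','wrist','side']:
    D=np.load(cam+'0.npz');P=cloud(cam,D['d'])
    q=P[(P[:,2]>.06)&(P[:,2]<.1)&(P[:,0]>.45)&(P[:,0]<.62)&(P[:,1]<-.04)&(P[:,1]>-.25)]
    t=q[q[:,2]>.085]
    if len(t)>20:
        l=cv2.fitLine(t.astype(np.float32),cv2.DIST_HUBER,0,.001,.001).ravel();print(cam,'barrel',len(t),l.round(3),t.min(0).round(3),t.max(0).round(3))
    s=P[(P[:,0]>.475)&(P[:,0]<.54)&(P[:,1]>.24)&(P[:,1]<.33)&(P[:,2]>.025)&(P[:,2]<.07)]
    if len(s)>20:
        s_=s[s[:,2]>.045];l=cv2.fitLine(s_.astype(np.float32),cv2.DIST_HUBER,0,.001,.001).ravel();print(cam,'shaft',len(s),l.round(3),s.min(0).round(3),s.max(0).round(3))
```

```text
near [ 0.5245 -0.0769  0.0542] [np.float64(2.7), np.float64(5.6), np.float64(3.9)]
far [ 0.5282 -0.1842  0.0655] [np.float64(5.4), np.float64(6.9), np.float64(8.6)]
tip [0.5469 0.2924 0.0367] [np.float64(0.1), np.float64(0.1)]
pusher [0.3902 0.2771 0.0375] [np.float64(3.0), np.float64(3.0)]
holder [0.3914 0.2809 0.0031] [np.float64(2.3), np.float64(2.3)]
scene barrel 345 [ 0.041  0.999 -0.001  0.524 -0.129  0.089] [ 0.498 -0.183  0.085] [ 0.551 -0.071  0.099]
scene shaft 157 [ 0.997  0.071 -0.004  0.508  0.282  0.052] [0.476 0.268 0.03 ] [0.54  0.3   0.061]
wrist barrel 452 [-0.286  0.958  0.025  0.536 -0.128  0.088] [ 0.507 -0.179  0.085] [ 0.552 -0.069  0.095]
side barrel 280 [ 0.007  1.     0.006  0.527 -0.121  0.089] [ 0.504 -0.18   0.085] [ 0.55  -0.067  0.096]
side shaft 399 [ 0.996  0.083 -0.034  0.507  0.293  0.052] [0.475 0.274 0.03 ] [0.54  0.306 0.058]
```

View pics/c0.png

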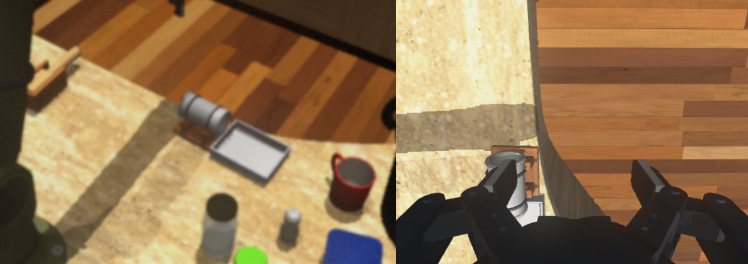

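Units first: shifts go in shares of 400 mm and turns go in shares of 180 degrees. So 270 mm / 400 = 0.675, -100 mm / 400 = -0.25, -0.96 rad / 3.1416 = -0.3056.

move_arm:
  deltas:
    - {"dx": 0.0825,"dy": -0.05,"twist": -0.0382,"grip": -1}
    - {"dx": 0.165,"dy": -0.1,"twist": -0.0764,"grip": -1}
    - {"dx": 0.25,"dy": -0.15,"twist": -0.1146,"grip": -1}
    - {"dx": 0.335,"dy": -0.2,"twist": -0.1528,"grip": -1}
    - {"dx": 0.42,"dy": -0.25,"twist": -0.191,"grip": -1}
    - {"dx": 0.505,"dy": -0.3,"twist": -0.2292,"grip": -1}
    - {"dx": 0.59,"dy": -0.3375,"twist": -0.2674,"grip": -1}
    - {"dx": 0.675,"dy": -0.375,"twist": -0.3056,"grip": -1}

```text
$.deltas[0]: bad value
```

Scaled: 50 mm / 400 = 0.125, 40 mm / 400 = 0.1, -0.68 rad / 3.1416 = -0.2165.

move_arm:
  deltas:
    - {"twist": -0.0382,"dz": 0.025,"grip": -1}
    - {"twist": -0.0764,"dz": 0.05,"grip": -1}
    - {"twist": -0.1146,"dz": 0.075,"grip": -1}
    - {"twist": -0.1528,"dz": 0.1,"grip": -1}
    - {"twist": -0.191,"dz": 0.125,"grip": -1}
    - {"twist": -0.2165,"dz": 0.125,"grip": -1}
    - {"twist": -0.2165,"dz": 0.125,"grip": -1}
    - {"twist": -0.2165,"dz": 0.125,"grip": -1}

```text
$.deltas[0]: bad value
```

```bash
cat >> h.py <<'E'
def shaftline(P,lo,hi):
    l=cv2.fitLine(P.astype(np.float32),cv2.DIST_HUBER,0,.001,.001).ravel(); return l
E
python3 - <<'E'
from h import *
s=r.read_state();print(s['t'],s['tool_pos'],s['orientation'],s['q'].round(2),c2w('wrist',s)[:3,3])
im,d=eyes.grab_frame('wrist'); np.savez('wrist1.npz',im=im,d=d); cv2.imwrite('pics/wrist1.png',im[:,:,::-1])
for l in ['pusher','holder']:
    for o in eyes.cut_out('wrist',l)[:1]:
        P=cloud('wrist',d,o['pixels'],s);np.save('P_'+l,P);np.save('mk_'+l,o['pixels'])
        print(l,o['p'],o['box'],np.percentile(P,[2,50,98],axis=0).round(3).tolist())
for l in ['pusher','pusher_tip','holder']:
    for o in eyes.mark_of('wrist',l)[:1]: print(l,o['p'],o['xy'],onz('wrist',[o['xy']],0.04,s))
E
```

```text
2.4 [6.50004108e-01 1.03230195e-06 4.04767975e-01] [3.14148057e+00 3.01419321e-05 1.57081957e+00] [ 0.01  0.32 -0.07  1.45  0.02  1.37 -0.06] [0.64938257 0.06927937 0.37439241]
```

View pics/wrist1.png

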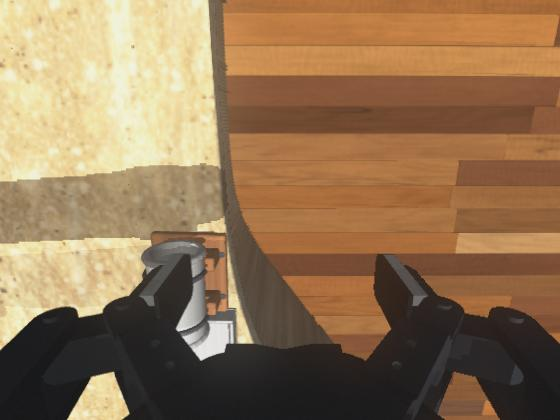

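The picture is the old view (arm did not move): press at about (180, 285), worktop edge at column ~225. Rows need all five numbers.

Scaled: 270 mm / 400 = 0.675, 236 mm / 400 = 0.59, -0.96 rad / 3.1416 = -0.3056.

move_arm:
  deltas:
    - {"dx": 0.0825,"dy": -0.05,"dz": 0,"twist": -0.0382,"grip": -1}
    - {"dx": 0.165,"dy": -0.1,"dz": 0,"twist": -0.0764,"grip": -1}
    - {"dx": 0.25,"dy": -0.15,"dz": 0,"twist": -0.1146,"grip": -1}
    - {"dx": 0.335,"dy": -0.2,"dz": 0,"twist": -0.1528,"grip": -1}
    - {"dx": 0.42,"dy": -0.25,"dz": 0,"twist": -0.191,"grip": -1}
    - {"dx": 0.505,"dy": -0.3,"dz": 0,"twist": -0.2292,"grip": -1}
    - {"dx": 0.59,"dy": -0.3375,"dz": 0,"twist": -0.2674,"grip": -1}
    - {"dx": 0.675,"dy": -0.375,"dz": 0,"twist": -0.3056,"grip": -1}

```text
t: 3.37
tool_pos: [0.4987, 0.2715, 0.4052]
orientation: [3.141, 0.001, 2.537]
wrist_force: [0.3, -0.2, -0.2]
gripper_width: 0.0853
grasp_force: 0.0
```

Scaled: 50 mm / 400 = 0.125, 40 mm / 400 = 0.1, -0.68 rad / 3.1416 = -0.2165.

move_arm:
  deltas:
    - {"dx": 0,"dy": 0,"twist": -0.0382,"dz": 0.025,"grip": -1}
    - {"dx": 0,"dy": 0,"twist": -0.0764,"dz": 0.05,"grip": -1}
    - {"dx": 0,"dy": 0,"twist": -0.1146,"dz": 0.075,"grip": -1}
    - {"dx": 0,"dy": 0,"twist": -0.1528,"dz": 0.1,"grip": -1}
    - {"dx": 0,"dy": 0,"twist": -0.191,"dz": 0.125,"grip": -1}
    - {"dx": 0,"dy": 0,"twist": -0.2165,"dz": 0.125,"grip": -1}
    - {"dx": 0,"dy": 0,"twist": -0.2165,"dz": 0.125,"grip": -1}
    - {"dx": 0,"dy": 0,"twist": -0.2165,"dz": 0.125,"grip": -1}

```text
t: 4.03
tool_pos: [0.5001, 0.27, 0.3549]
orientation: [3.141, 0.0, -3.075]
wrist_force: [-0.1, -0.2, 0.6]
gripper_width: 0.0851
grasp_force: 0.0
```

```bash
cat > look1.py <<'E'
from h import *
s=r.read_state();print(s['t'],s['tool_pos'],s['orientation'],s['q'].round(2),c2w('wrist',s)[:3,3])
im,d=eyes.grab_frame('wrist'); np.savez('wrist1.npz',im=im,d=d); cv2.imwrite('pics/wrist1.png',im[:,:,::-1])
for l in ['pusher','holder']:
    for o in eyes.cut_out('wrist',l)[:1]:
        P=cloud('wrist',d,o['pixels'],s);np.save('P_'+l,P);np.save('mk_'+l,o['pixels'])
        print(l,o['p'],o['box'],np.percentile(P,[2,50,98],axis=0).round(3).tolist())
for l in ['pusher','pusher_tip','holder']:
    for o in eyes.mark_of('wrist',l)[:1]: print(l,o['p'],o['xy'],onz('wrist',[o['xy']],0.04,s))
E
python3 look1.py
```

```text
4.0333 [0.5001057  0.26996357 0.35489663] [ 3.14148795e+00  3.31280977e-04 -3.07484950e+00] [-0.18  0.2  -0.41  1.71  0.09  1.24  1.03] [0.43114216 0.26617482 0.32450054]
pusher 0.84 [308.4, 130.2, 55.9, 235.6] [[0.353, 0.262, 0.045], [0.419, 0.283, 0.059], [0.542, 0.301, 0.062]]
holder 0.73 [306.7, 78.6, 87.6, 151.6] [[0.344, 0.248, 0.02], [0.395, 0.285, 0.062], [0.458, 0.315, 0.064]]
pusher 0.59 [305.2, 71.0] [[0.39028592 0.28263687 0.04      ]]
pusher_tip 0.71 [296.2, 242.1] [[0.54838231 0.28734206 0.04      ]]
```

View pics/wrist1.png

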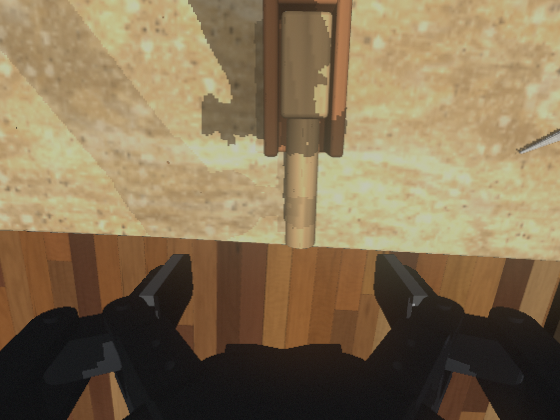

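The picture shows the holder at (307,75), the shaft from (303,120) to its tip at (300,245), with the worktop edge at row ~235–245.

Run:
```python
from h import *
P=np.load('P_pusher.npy');s=r.read_state()
m=np.load('mk_pusher.npy');
rows=[];
for v in range(165,236,10):
    u=np.nonzero(m[v])[0]; a=onz('wrist',[[u.min(),v],[u.max(),v]],.042,s);rows.append(a.mean(0));print(v,u.min(),u.max(),a[:,:2].round(4).tolist())
rows=np.array(rows);print('axis fit yaw',np.polyfit(rows[:,0],rows[:,1],1))
S=P[(P[:,0]>.47)&(P[:,0]<.54)];print('shaft top z',np.percentile(S[:,2],[50,90,98]))
hm=P[(P[:,0]<.43)];print('handle',np.percentile(hm,[1,50,99],axis=0).round(4))
H=np.load('P_holder.npy');print('holder top',np.percentile(H[H[:,2]>.055],[1,50,99],axis=0).round(4))
# edge of worktop from depth
d=np.load('wrist1.npz')['d'];C=cloud('wrist',d,None,s);C=C[abs(C[:,2])<.01]
for y in np.arange(.05,.45,.05):
    q=C[abs(C[:,1]-y)<.01]; 
    if len(q): print('edge',y.round(2),q[:,0].max().round(3))
for c in ['scene','side']:
    C=cloud(c,np.load(c+'0.npz')['d']);C=C[abs(C[:,2])<.01]
    print(c,[(y.round(2),C[abs(C[:,1]-y)<.01][:,0].max().round(3)) for y in np.arange(-.3,.31,.05)])
```

```text
165 286 317 [[0.4719, 0.2718], [0.47, 0.3004]]
175 286 316 [[0.4813, 0.2725], [0.4793, 0.3004]]
185 285 317 [[0.4908, 0.2722], [0.4887, 0.3022]]
195 285 315 [[0.5004, 0.2729], [0.4985, 0.3013]]
205 285 315 [[0.5103, 0.2736], [0.5083, 0.3022]]
215 285 315 [[0.5203, 0.2743], [0.5183, 0.3032]]
225 285 314 [[0.5305, 0.275], [0.5285, 0.3032]]
235 285 314 [[0.5409, 0.2758], [0.5389, 0.3043]]
axis fit yaw [0.05623489 0.2594438 ]
shaft top z [0.05340899 0.05545651 0.05613231]
handle [[0.3508 0.2607 0.0533]
 [0.3877 0.2807 0.0601]
 [0.4288 0.3009 0.0619]]
holder top [[0.3428 0.247  0.056 ]
 [0.3935 0.2886 0.0619]
 [0.4588 0.3166 0.0639]]
edge 0.05 0.572
edge 0.1 0.571
edge 0.15 0.57
edge 0.2 0.569
edge 0.25 0.569
edge 0.3 0.569
edge 0.35 0.569
edge 0.4 0.569
scene [(np.float64(-0.3), np.float64(2.668)), (np.float64(-0.25), np.float64(2.679)), (np.float64(-0.2), np.float64(2.479)), (np.float64(-0.15), np.float64(2.509)), (np.float64(-0.1), np.float64(2.632)), (np.float64(-0.05), np.float64(2.579)), (np.float64(-0.0), np.float64(2.546)), (np.float64(0.05), np.float64(2.485)), (np.float64(0.1), np.float64(2.43)), (np.float64(0.15), np.float64(2.406)), (np.float64(0.2), np.float64(2.37)), (np.float64(0.25), np.float64(2.309)), (np.float64(0.3), np.float64(2.256))]
side [(np.float64(-0.3), np.float64(0.631)), (np.float64(-0.25), np.float64(0.612)), (np.float64(-0.2), np.float64(0.594)), (np.float64(-0.15), np.float64(0.583)), (np.float64(-0.1), np.float64(0.579)), (np.float64(-0.05), np.float64(0.573)), (np.float64(-0.0), np.float64(0.572)), (np.float64(0.05), np.float64(0.569)), (np.float64(0.1), np.float64(0.568)), (np.float64(0.15), np.float64(0.568)), (np.float64(0.2), np.float64(0.567)), (np.float64(0.25), np.float64(0.569)), (np.float64(0.3), np.float64(0.569))]
```

Scaled: 164 mm / 400 = 0.41, 145 mm / 400 = 0.3625, 0.01 rad / 3.1416 = 0.0032.

move_arm:
  deltas:
    - {"dx": 0.03,"dy": 0.045,"dz": 0,"twist": 0.0032,"grip": -1}
    - {"dx": 0.03,"dy": 0.045,"dz": 0.0625,"twist": 0.0032,"grip": -1}
    - {"dx": 0.03,"dy": 0.045,"dz": 0.1375,"twist": 0.0032,"grip": -1}
    - {"dx": 0.03,"dy": 0.045,"dz": 0.2125,"twist": 0.0032,"grip": -1}
    - {"dx": 0.03,"dy": 0.045,"dz": 0.2875,"twist": 0.0032,"grip": -1}
    - {"dx": 0.03,"dy": 0.045,"dz": 0.3625,"twist": 0.0032,"grip": -1}
    - {"dx": 0.03,"dy": 0.045,"dz": 0.41,"twist": 0.0032,"grip": -1}
    - {"dx": 0.03,"dy": 0.045,"dz": 0.41,"twist": 0.0032,"grip": -1}

```text
t: 5.0
tool_pos: [0.4849, 0.2858, 0.1864]
orientation: [-3.138, -0.007, -3.083]
wrist_force: [-0.4, -1.3, -0.8]
gripper_width: 0.0857
grasp_force: 0.0
```

move_arm:
  deltas:
    - {"dx": 0,"dy": 0,"dz": 0,"twist": 0,"grip": -0.5}
    - {"dx": 0,"dy": 0,"dz": 0,"twist": 0,"grip": 1}
    - {"dx": 0,"dy": 0,"dz": 0,"twist": 0,"grip": 1}
    - {"dx": 0,"dy": 0,"dz": 0,"twist": 0,"grip": 1}
    - {"dx": 0,"dy": 0,"dz": 0,"twist": 0,"grip": 1}
    - {"dx": 0,"dy": 0,"dz": 0,"twist": 0,"grip": 1}
    - {"dx": 0,"dy": 0,"dz": 0,"twist": 0,"grip": 1}
    - {"dx": 0,"dy": 0,"dz": 0,"twist": 0,"grip": 1}

```text
t: 5.67
tool_pos: [0.4876, 0.2873, 0.1917]
orientation: [3.141, 0.002, -3.083]
wrist_force: [2.7, -0.1, 3.3]
gripper_width: 0.0282
grasp_force: 58.8
```

Scaled: -90 mm / 400 = -0.225, -85 mm / 400 = -0.2125.

move_arm:
  deltas:
    - {"dx": 0,"dy": 0,"dz": -0.0125,"twist": 0,"grip": 1}
    - {"dx": 0,"dy": 0,"dz": -0.0375,"twist": 0,"grip": 1}
    - {"dx": 0,"dy": 0,"dz": -0.075,"twist": 0,"grip": 1}
    - {"dx": 0,"dy": 0,"dz": -0.1125,"twist": 0,"grip": 1}
    - {"dx": 0,"dy": 0,"dz": -0.15,"twist": 0,"grip": 1}
    - {"dx": 0,"dy": 0,"dz": -0.1875,"twist": 0,"grip": 1}
    - {"dx": 0,"dy": 0,"dz": -0.2125,"twist": 0,"grip": 1}
    - {"dx": 0,"dy": 0,"dz": -0.225,"twist": 0,"grip": 1}

```text
t: 6.33
tool_pos: [0.4868, 0.2873, 0.2824]
orientation: [3.141, 0.002, -3.082]
wrist_force: [-0.2, 0.4, -1.5]
gripper_width: 0.0286
grasp_force: 59.1
```

Scaled: -115 mm / 400 = -0.2875, -100 mm / 400 = -0.25, 0.8 rad / 3.1416 = 0.2546.

move_arm:
  deltas:
    - {"dx": 0,"dy": -0.02,"dz": 0,"twist": 0.0159,"grip": 1}
    - {"dx": 0,"dy": -0.05,"dz": 0,"twist": 0.0477,"grip": 1}
    - {"dx": -0.005,"dy": -0.0875,"dz": 0,"twist": 0.0828,"grip": 1}
    - {"dx": -0.005,"dy": -0.125,"dz": 0,"twist": 0.1178,"grip": 1}
    - {"dx": -0.0075,"dy": -0.1625,"dz": 0,"twist": 0.1528,"grip": 1}
    - {"dx": -0.01,"dy": -0.2,"dz": 0,"twist": 0.1878,"grip": 1}
    - {"dx": -0.0125,"dy": -0.25,"dz": 0,"twist": 0.2228,"grip": 1}
    - {"dx": -0.0125,"dy": -0.2875,"dz": 0,"twist": 0.2546,"grip": 1}

```text
t: 7.0
tool_pos: [0.4984, 0.171, 0.2801]
orientation: [-3.14, -0.0, 2.395]
wrist_force: [0.0, -0.4, -1.8]
gripper_width: 0.0285
grasp_force: 59.2
```

Scaled: -72 mm / 400 = -0.18, -68 mm / 400 = -0.17, 0.83 rad / 3.1416 = 0.2642.

move_arm:
  deltas:
    - {"dx": -0.0225,"dy": -0.0225,"dz": 0,"twist": 0.035,"grip": 1}
    - {"dx": -0.045,"dy": -0.045,"dz": 0,"twist": 0.07,"grip": 1}
    - {"dx": -0.07,"dy": -0.0675,"dz": 0,"twist": 0.105,"grip": 1}
    - {"dx": -0.095,"dy": -0.09,"dz": 0,"twist": 0.1401,"grip": 1}
    - {"dx": -0.12,"dy": -0.1125,"dz": 0,"twist": 0.1751,"grip": 1}
    - {"dx": -0.145,"dy": -0.135,"dz": 0,"twist": 0.2101,"grip": 1}
    - {"dx": -0.1675,"dy": -0.1575,"dz": 0,"twist": 0.2451,"grip": 1}
    - {"dx": -0.18,"dy": -0.17,"dz": 0,"twist": 0.2642,"grip": 1}

```text
t: 7.67
tool_pos: [0.5054, 0.0721, 0.2801]
orientation: [-3.14, 0.001, 1.564]
wrist_force: [0.2, 0.4, -1.6]
gripper_width: 0.0284
grasp_force: 59.2
```

```bash
cat > look2.py <<'E'
import sys
from h import *
tag=sys.argv[1]
s=r.read_state();print(s['t'],s['tool_pos'].round(4),s['orientation'].round(3),s['wrist_torque'].round(2))
for c in ['scene','side','wrist']:
    im,d=eyes.grab_frame(c); np.savez(f'{c}{tag}.npz',im=im,d=d); cv2.imwrite(f'pics/{c}{tag}.png',im[:,:,::-1])
    for o in eyes.cut_out(c,'pusher')[:1]:
        P=cloud(c,d,o['pixels'],s);np.save(f'P_{c}{tag}',P)
        l=cv2.fitLine(P.astype(np.float32),cv2.DIST_HUBER,0,.001,.001).ravel()
        print(c,o['p'],np.percentile(P,[2,50,98],axis=0).round(3).tolist(),l.round(3))
E
python3 look2.py 2; python3 -c "
import cv2,numpy as np
a=[cv2.imread(f'pics/{c}2.png') for c in ['side','wrist']]
cv2.imwrite('pics/c2.png',np.hstack([cv2.resize(a[0][150:360,160:400],(400,350)),cv2.resize(a[1],(400,350))]))"
```

```text
7.6667 [0.5054 0.0721 0.2801] [-3.140e+00  1.000e-03  1.564e+00] [-0.07  0.05 -0.  ]
scene 0.6 [[0.482, 0.009, 0.109], [0.493, 0.146, 0.139], [0.522, 0.205, 0.149]] [-0.022  0.999  0.034  0.494  0.145  0.138]
side 0.72 [[0.487, 0.043, 0.111], [0.505, 0.166, 0.142], [0.522, 0.212, 0.149]] [0.005 1.    0.024 0.504 0.156 0.141]
wrist 0.59 [[0.486, 0.053, 0.132], [0.505, 0.138, 0.146], [0.523, 0.174, 0.149]] [-0.032  0.997  0.075  0.504  0.148  0.146]
```

View pics/c2.png

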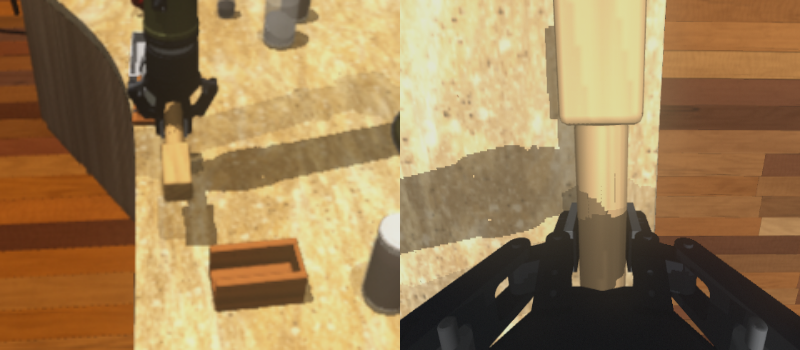

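The side view shows the pusher held level along −y, clear of the holder; the wrist view shows its handle square at about (600,60) in the composite.

Scaled: 103 mm / 400 = 0.2575, 100 mm / 400 = 0.25.

move_arm:
  deltas:
    - {"dx": 0,"dy": 0,"dz": 0.025,"twist": 0,"grip": 1}
    - {"dx": 0,"dy": 0,"dz": 0.075,"twist": 0,"grip": 1}
    - {"dx": 0,"dy": 0,"dz": 0.125,"twist": 0,"grip": 1}
    - {"dx": 0,"dy": 0,"dz": 0.175,"twist": 0,"grip": 1}
    - {"dx": 0,"dy": 0,"dz": 0.2125,"twist": 0,"grip": 1}
    - {"dx": 0,"dy": 0,"dz": 0.2375,"twist": 0,"grip": 1}
    - {"dx": 0,"dy": 0,"dz": 0.25,"twist": 0,"grip": 1}
    - {"dx": 0,"dy": 0,"dz": 0.2575,"twist": 0,"grip": 1}

```text
t: 8.63
tool_pos: [0.5056, 0.0741, 0.1768]
orientation: [-3.14, 0.0, 1.572]
wrist_force: [0.4, 0.3, -0.9]
gripper_width: 0.0289
grasp_force: 59.2
```

Scaled: 3 mm / 400 = 0.0075, 2 mm / 400 = 0.005.

move_arm:
  deltas:
    - {"dx": 0,"dy": 0,"dz": 0.0025,"twist": 0,"grip": 1}
    - {"dx": 0,"dy": 0,"dz": 0.005,"twist": 0,"grip": 1}
    - {"dx": 0,"dy": 0,"dz": 0.0075,"twist": 0,"grip": 1}
    - {"dx": 0,"dy": 0,"dz": 0.0075,"twist": 0,"grip": 1}
    - {"dx": 0,"dy": 0,"dz": 0.0075,"twist": 0,"grip": 1}
    - {"dx": 0,"dy": 0,"dz": 0.0075,"twist": 0,"grip": 1}
    - {"dx": 0,"dy": 0,"dz": 0.0075,"twist": 0,"grip": 1}
    - {"dx": 0,"dy": 0,"dz": 0.0075,"twist": 0,"grip": 1}

```text
t: 9.3
tool_pos: [0.5059, 0.0738, 0.1749]
orientation: [3.141, -0.0, 1.571]
wrist_force: [0.0, 0.5, -1.0]
gripper_width: 0.0284
grasp_force: 59.2
```

Scaled: 2 mm / 400 = 0.005, 1 mm / 400 = 0.0025.

move_arm:
  deltas:
    - {"dx": 0,"dy": 0,"dz": 0.0025,"twist": 0,"grip": 1}
    - {"dx": 0,"dy": 0,"dz": 0.005,"twist": 0,"grip": 1}
    - {"dx": 0,"dy": 0,"dz": 0.005,"twist": 0,"grip": 1}
    - {"dx": 0,"dy": 0,"dz": 0.005,"twist": 0,"grip": 0.3}
    - {"dx": 0,"dy": 0,"dz": 0.005,"twist": 0,"grip": 0}
    - {"dx": 0,"dy": 0,"dz": 0.005,"twist": 0,"grip": -0.5}
    - {"dx": 0,"dy": 0,"dz": 0.005,"twist": 0,"grip": -1}
    - {"dx": 0,"dy": 0,"dz": 0.005,"twist": 0,"grip": -1}

```text
t: 9.97
tool_pos: [0.5058, 0.0738, 0.1726]
orientation: [3.142, 0.0, 1.571]
wrist_force: [-0.2, 1.0, -0.3]
gripper_width: 0.0763
grasp_force: 0.0
```

Scaled: -170 mm / 400 = -0.425, -140 mm / 400 = -0.35.

move_arm:
  deltas:
    - {"dx": 0,"dy": 0,"dz": 0,"twist": 0,"grip": -1}
    - {"dx": 0,"dy": 0,"dz": 0,"twist": 0,"grip": -1}
    - {"dx": 0,"dy": 0,"dz": 0,"twist": 0,"grip": -1}
    - {"dx": 0,"dy": 0,"dz": -0.05,"twist": 0,"grip": -1}
    - {"dx": 0,"dy": 0,"dz": -0.15,"twist": 0,"grip": -1}
    - {"dx": 0,"dy": 0,"dz": -0.25,"twist": 0,"grip": -1}
    - {"dx": 0,"dy": 0,"dz": -0.35,"twist": 0,"grip": -1}
    - {"dx": 0,"dy": 0,"dz": -0.425,"twist": 0,"grip": -1}

```text
t: 10.63
tool_pos: [0.5061, 0.0739, 0.3463]
orientation: [3.138, -0.001, 1.571]
wrist_force: [0.2, 0.1, -0.1]
gripper_width: 0.0853
grasp_force: 0.0
```

Scaled: -120 mm / 400 = -0.3, -100 mm / 400 = -0.25.

move_arm:
  deltas:
    - {"dx": -0.0375,"dy": 0,"dz": 0,"twist": 0,"grip": -1}
    - {"dx": -0.1,"dy": 0,"dz": 0,"twist": 0,"grip": -1}
    - {"dx": -0.175,"dy": 0,"dz": 0,"twist": 0,"grip": -1}
    - {"dx": -0.25,"dy": 0,"dz": 0,"twist": 0,"grip": -1}
    - {"dx": -0.3,"dy": 0,"dz": 0,"twist": 0,"grip": -1}
    - {"dx": -0.3,"dy": 0,"dz": 0,"twist": 0,"grip": -1}
    - {"dx": -0.3,"dy": 0,"dz": 0,"twist": 0,"grip": -1}
    - {"dx": -0.3,"dy": 0,"dz": 0,"twist": 0,"grip": -1}

```text
t: 11.3
tool_pos: [0.5058, -0.0454, 0.3427]
orientation: [3.142, -0.001, 1.571]
wrist_force: [1.0, 0.7, 0.2]
gripper_width: 0.0852
grasp_force: 0.0
```

```bash
python3 look2.py 3
cat > meas.py <<'E'
import sys
from h import *
tag=sys.argv[1]; s=r.read_state(); D=np.load(f'wrist{tag}.npz'); d=D['d']; C=cloud('wrist',d,None,s)
H=C[(C[:,0]>.44)&(C[:,0]<.57)&(C[:,1]>-.065)&(C[:,1]<.25)]
T=H[(H[:,2]>.034)&(H[:,2]<.05)]; print('handle top',np.percentile(T,[1,50,99],axis=0).round(4))
if len(T): rc=cv2.minAreaRect(T[:,:2].astype(np.float32)*1000); print(rc)
B=C[(C[:,0]>.47)&(C[:,0]<.58)&(C[:,1]<-.06)&(C[:,1]>-.2)&(C[:,2]>.075)&(C[:,2]<.1)]
print('barrel',len(B),B.min(0).round(3),B.max(0).round(3))
for y0 in np.arange(-.19,-.06,.01):
    q=B[abs(B[:,1]-y0)<.005]
    if len(q)>15:
        # circle fit in xz
        A=np.c_[2*q[:,0],2*q[:,2],np.ones(len(q))];x=np.linalg.lstsq(A,(q[:,[0,2]]**2).sum(1),rcond=None)[0]
        print(round(y0,3),len(q),'cx,cz,R',x[0].round(4),x[1].round(4),np.sqrt(x[2]+x[0]**2+x[1]**2).round(4),'zmax',q[:,2].max().round(4))
for o in [*eyes.mark_of('wrist','near_mouth')[:1],*eyes.mark_of('wrist','far_mouth')[:1],*eyes.mark_of('wrist','pusher_tip')[:1],*eyes.mark_of('wrist','press')[:1]]:
    print(o['p'],np.round(o['xy'],1),onz('wrist',[o['xy']],.06,s).round(4),onz('wrist',[o['xy']],.02,s).round(4))
E
python3 meas.py 3
```

```text
11.3 [ 0.5058 -0.0454  0.3427] [ 3.142e+00 -1.000e-03  1.571e+00] [ 0.04  0.03 -0.  ]
scene 0.84 [[0.482, 0.012, 0.005], [0.495, 0.134, 0.031], [0.519, 0.206, 0.042]] [-0.023  0.999  0.044  0.497  0.095  0.031]
side 0.8 [[0.485, 0.024, 0.006], [0.505, 0.16, 0.035], [0.522, 0.214, 0.041]] [-0.02   1.    -0.003  0.505  0.145  0.033]
wrist 0.71 [[0.492, 0.016, 0.025], [0.506, 0.069, 0.033], [0.52, 0.115, 0.036]] [0.013 1.    0.003 0.506 0.071 0.033]
handle top [[0.4984 0.0143 0.034 ]
 [0.5057 0.07   0.0349]
 [0.5129 0.1152 0.0366]]
((506.064453125, 64.61152648925781), (17.574460983276367, 102.5894775390625), 0.5493844151496887)
barrel 6639 [ 0.495 -0.176  0.075] [ 0.559 -0.069  0.097]
-0.17 168 cx,cz,R 0.5255 0.0581 0.0327 zmax 0.0895
-0.16 294 cx,cz,R 0.5275 0.0659 0.0286 zmax 0.0968
-0.15 875 cx,cz,R 0.526 0.063 0.03 zmax 0.0962
-0.14 605 cx,cz,R 0.5266 0.0608 0.0305 zmax 0.0924
-0.13 616 cx,cz,R 0.527 0.0609 0.0304 zmax 0.0928
-0.12 646 cx,cz,R 0.5273 0.0609 0.0305 zmax 0.0927
-0.11 653 cx,cz,R 0.5276 0.061 0.0304 zmax 0.0926
-0.1 522 cx,cz,R 0.5284 0.0651 0.0285 zmax 0.097
-0.09 971 cx,cz,R 0.5276 0.0636 0.0295 zmax 0.0967
-0.08 599 cx,cz,R 0.5287 0.0627 0.0294 zmax 0.0949
-0.07 685 cx,cz,R 0.5281 0.0659 0.028 zmax 0.0965
0.77 [308.3 235.6] [[ 0.5281 -0.0743  0.06  ]] [[ 0.5317 -0.0899  0.02  ]]
0.77 [303.9 337.6] [[ 0.5264 -0.1805  0.06  ]] [[ 0.5298 -0.2129  0.02  ]]
0.97 [301. 260.] [[ 0.5221 -0.0978  0.06  ]] [[ 0.5248 -0.117   0.02  ]]
```

View pics/wrist3.png

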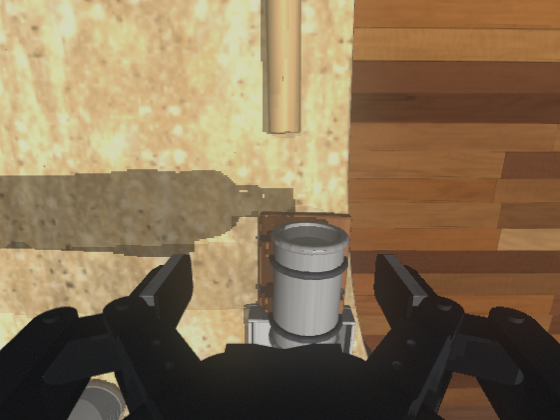

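Wrist picture: shaft tip at (283,130), barrel's near mouth at (310,235), nearly parallel, pusher lying flat.

Scaled: 223 mm / 400 = 0.5575, 130 mm / 400 = 0.325, 0.01 rad / 3.1416 = 0.0032.

move_arm:
  deltas:
    - {"dx": 0.0375,"dy": 0,"dz": 0,"twist": 0,"grip": -1}
    - {"dx": 0.125,"dy": 0,"dz": 0,"twist": 0,"grip": -1}
    - {"dx": 0.225,"dy": 0,"dz": 0,"twist": 0,"grip": -1}
    - {"dx": 0.325,"dy": 0,"dz": 0,"twist": 0,"grip": -1}
    - {"dx": 0.425,"dy": 0.0025,"dz": 0.05,"twist": 0.0032,"grip": -1}
    - {"dx": 0.5125,"dy": 0.0025,"dz": 0.1,"twist": 0.0032,"grip": -1}
    - {"dx": 0.5575,"dy": 0.0025,"dz": 0.15,"twist": 0.0032,"grip": -1}
    - {"dx": 0.5575,"dy": 0.0025,"dz": 0.175,"twist": 0.0032,"grip": -1}

```text
t: 12.47
tool_pos: [0.5049, 0.1824, 0.2704]
orientation: [-3.139, -0.002, 1.569]
wrist_force: [0.2, -0.1, -0.5]
gripper_width: 0.0854
grasp_force: 0.0
```

Run:
```python
from h import *
s=r.read_state();print(s['tool_pos'],s['orientation']);im,d=eyes.grab_frame('wrist');np.savez('wrist4.npz',im=im,d=d)
C=cloud('wrist',d,None,s);T=C[(C[:,0]>.47)&(C[:,0]<.55)&(C[:,1]>.11)&(C[:,1]<.24)&(C[:,2]>.036)&(C[:,2]<.045)]
print(len(T),np.percentile(T,[.5,50,99.5],axis=0).round(4),cv2.minAreaRect(T[:,:2].astype(np.float32)*1000))
```

```text
[0.50488266 0.18244678 0.27039535] [-3.13853082e+00 -2.16037075e-03  1.56911734e+00]
5980 [[0.4845 0.1345 0.0363]
 [0.504  0.1771 0.0402]
 [0.5239 0.213  0.0419]] ((504.30743408203125, 162.34698486328125), (40.00863265991211, 102.12493133544922), 0.72414630651474)
```

Scaled: 97 mm / 400 = 0.2425, 85 mm / 400 = 0.2125.

move_arm:
  deltas:
    - {"dx": 0,"dy": -0.0025,"dz": 0.0375,"twist": 0,"grip": -1}
    - {"dx": 0,"dy": -0.0025,"dz": 0.1,"twist": 0,"grip": -1}
    - {"dx": 0,"dy": -0.0025,"dz": 0.1625,"twist": 0,"grip": -1}
    - {"dx": 0,"dy": -0.0025,"dz": 0.2125,"twist": 0,"grip": -1}
    - {"dx": 0,"dy": -0.0025,"dz": 0.2425,"twist": 0,"grip": -1}
    - {"dx": 0,"dy": -0.0025,"dz": 0.2425,"twist": 0,"grip": -1}
    - {"dx": 0,"dy": -0.0025,"dz": 0.2425,"twist": 0,"grip": -1}
    - {"dx": 0,"dy": -0.0025,"dz": 0.2425,"twist": 0,"grip": 0}

```text
t: 13.18
tool_pos: [0.5068, 0.1766, 0.1772]
orientation: [3.139, -0.001, 1.56]
wrist_force: [0.2, 0.2, 1.0]
gripper_width: 0.0758
grasp_force: 0.0
```

move_arm:
  deltas:
    - {"dx": 0,"dy": 0,"dz": 0,"twist": 0,"grip": 1}
    - {"dx": 0,"dy": 0,"dz": 0,"twist": 0,"grip": 1}
    - {"dx": 0,"dy": 0,"dz": 0,"twist": 0,"grip": 1}
    - {"dx": 0,"dy": 0,"dz": 0,"twist": 0,"grip": 1}
    - {"dx": 0,"dy": 0,"dz": 0,"twist": 0,"grip": 1}
    - {"dx": 0,"dy": 0,"dz": 0,"twist": 0,"grip": 1}
    - {"dx": 0,"dy": 0,"dz": 0,"twist": 0,"grip": 1}
    - {"dx": 0,"dy": 0,"dz": 0,"twist": 0,"grip": 1}

```text
t: 13.85
tool_pos: [0.5065, 0.1771, 0.1769]
orientation: [3.14, -0.001, 1.561]
wrist_force: [-0.5, 0.3, 6.5]
gripper_width: 0.0396
grasp_force: 61.5
```

Scaled: -50 mm / 400 = -0.125, -40 mm / 400 = -0.1, 0.02 rad / 3.1416 = 0.0064.

move_arm:
  deltas:
    - {"dx": 0,"dy": 0,"dz": -0.0125,"twist": 0,"grip": 1}
    - {"dx": 0,"dy": 0,"dz": -0.0375,"twist": 0,"grip": 1}
    - {"dx": 0,"dy": 0,"dz": -0.0675,"twist": 0,"grip": 1}
    - {"dx": 0,"dy": 0.02,"dz": -0.0925,"twist": 0.0032,"grip": 1}
    - {"dx": -0.025,"dy": 0.04,"dz": -0.0925,"twist": 0.0064,"grip": 1}
    - {"dx": -0.0625,"dy": 0.06,"dz": -0.0925,"twist": 0.0064,"grip": 1}
    - {"dx": -0.1,"dy": 0.07,"dz": -0.0925,"twist": 0.0064,"grip": 1}
    - {"dx": -0.125,"dy": 0.07,"dz": -0.0925,"twist": 0.0064,"grip": 1}

```text
t: 14.52
tool_pos: [0.535, 0.1238, 0.2131]
orientation: [3.14, 0.001, 1.538]
wrist_force: [0.3, -0.2, -1.2]
gripper_width: 0.0394
grasp_force: 60.6
```

```bash
python3 look2.py 5
python3 - <<'E'
from h import *
for c in ['scene','side']:
    d=np.load(f'{c}5.npz')['d'];C=cloud(c,d)
    q=C[(C[:,0]>.48)&(C[:,0]<.58)&(C[:,1]<.085)&(C[:,1]>-.06)&(C[:,2]>.025)&(C[:,2]<.09)]
    print(c,len(q),np.percentile(q,[1,50,99],axis=0).round(4))
    for y0 in np.arange(-.04,.08,.015):
        w=q[abs(q[:,1]-y0)<.008]
        if len(w)>8: print(round(y0,3),len(w),'x',np.percentile(w[:,0],[3,97]).round(4),'z',np.percentile(w[:,2],[3,97]).round(4))
a=[cv2.imread(f'pics/{c}5.png') for c in ['side','scene']]
cv2.imwrite('pics/c5.png',np.hstack([cv2.resize(a[0][150:270,200:320],(400,400)),cv2.resize(a[1][130:270,240:380],(400,400))]))
E
```

```text
14.5167 [0.535  0.1238 0.2131] [3.140e+00 1.000e-03 1.538e+00] [0.01 0.04 0.04]
scene 0.7 [[0.512, -0.043, 0.036], [0.523, 0.049, 0.067], [0.554, 0.122, 0.078]] [ 0.028  1.    -0.     0.525  0.062  0.065]
side 0.79 [[0.514, 0.1, -0.001], [0.534, 0.145, 0.073], [0.554, 0.161, 0.078]] [-0.108  0.95  -0.294  0.535  0.131  0.072]
wrist 0.96 [[0.517, 0.105, 0.048], [0.535, 0.138, 0.076], [0.554, 0.16, 0.078]] [-0.066  0.998 -0.022  0.535  0.134  0.077]
scene 462 [[ 0.5122 -0.0438  0.0417]
 [ 0.5231  0.0228  0.0657]
 [ 0.5479  0.0842  0.0764]]
-0.04 62 x [0.514  0.5393] z [0.0451 0.0715]
-0.025 49 x [0.5144 0.5375] z [0.0496 0.072 ]
-0.01 49 x [0.5155 0.5383] z [0.0481 0.0734]
0.005 51 x [0.5146 0.5405] z [0.0496 0.0727]
0.02 49 x [0.5159 0.5407] z [0.0484 0.0725]
0.035 53 x [0.5159 0.5408] z [0.0481 0.0726]
0.05 45 x [0.5163 0.5408] z [0.0491 0.0716]
0.065 45 x [0.5169 0.5397] z [0.0485 0.0722]Traceback (most recent call last):
  File "<stdin>", line 5, in <module>
    return _quantile_unchecked(
        a, q, axis, out, overwrite_input, method, keepdims, weights)
    return _ureduce(a,
                    func=_quantile_ureduce_func,
    ...<5 lines>...
                    overwrite_input=overwrite_input,
                    method=method)
    r = func(a, **kwargs)
    result = _quantile(arr,
                       quantiles=q,
    ...<2 lines>...
                       out=out,
                       weights=wgt)
    slices_having_nans = np.isnan(arr[-1, ...])
                                  ~~~^^^^^^^^^
IndexError: index -1 is out of bounds for axis 0 with size 0
```

Scaled: -50 mm / 400 = -0.125, -45 mm / 400 = -0.1125.

move_arm:
  deltas:
    - {"dx": -0.0125,"dy": 0,"dz": 0,"twist": 0,"grip": 1}
    - {"dx": -0.03,"dy": 0,"dz": 0,"twist": 0,"grip": 1}
    - {"dx": -0.05,"dy": 0,"dz": 0,"twist": 0,"grip": 1}
    - {"dx": -0.07,"dy": 0,"dz": 0,"twist": 0,"grip": 1}
    - {"dx": -0.0875,"dy": 0,"dz": 0,"twist": 0,"grip": 1}
    - {"dx": -0.1,"dy": 0,"dz": 0,"twist": 0,"grip": 1}
    - {"dx": -0.1125,"dy": 0,"dz": 0,"twist": 0,"grip": 1}
    - {"dx": -0.125,"dy": 0,"dz": 0,"twist": 0,"grip": 1}

```text
t: 15.48
tool_pos: [0.5319, 0.0774, 0.213]
orientation: [3.141, -0.003, 1.541]
wrist_force: [-0.3, 6.4, -0.7]
gripper_width: 0.0395
grasp_force: 60.6
```

```bash
python3 look2.py 6
python3 - <<'E'
from h import *
a=[cv2.imread(f'pics/{c}6.png') for c in ['side','scene']]
cv2.imwrite('pics/c6.png',np.hstack([cv2.resize(a[0][150:270,200:320],(400,400)),cv2.resize(a[1][130:270,260:400],(400,400))]))
E
```

```text
15.4833 [0.5319 0.0774 0.213 ] [ 3.141e+00 -3.000e-03  1.541e+00] [ 1.15  0.05 -0.12]
scene 0.97 [[0.51, -0.059, 0.041], [0.519, 0.026, 0.067], [0.548, 0.095, 0.078]] [0.073 0.996 0.052 0.523 0.016 0.066]
side 0.57 [[0.513, 0.052, 0.039], [0.532, 0.103, 0.074], [0.551, 0.115, 0.077]] [-0.004  0.972 -0.236  0.533  0.091  0.071]
wrist 0.96 [[0.513, 0.059, 0.048], [0.532, 0.092, 0.076], [0.55, 0.114, 0.078]] [ 0.117  0.99  -0.076  0.53   0.085  0.075]
```

View pics/c6.png

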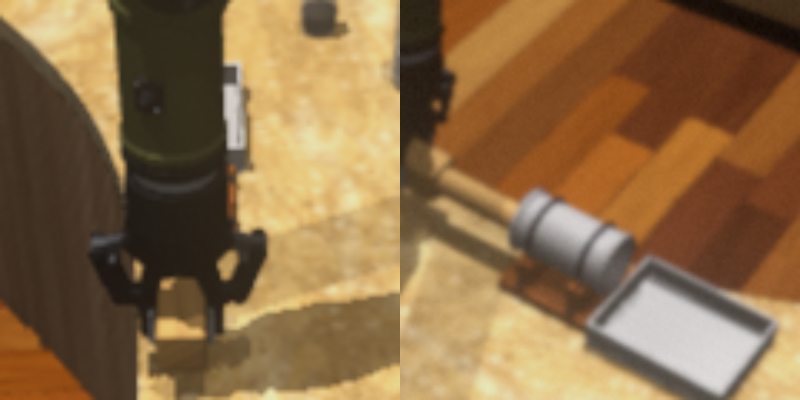

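The scene crop shows the shaft entering the mouth at about (520,205) centrally; 6.4 N suggests the plug is being pushed.

Scaled: -40 mm / 400 = -0.1, -35 mm / 400 = -0.0875.

move_arm:
  deltas:
    - {"dx": -0.0125,"dy": 0,"dz": 0,"twist": 0,"grip": 1}
    - {"dx": -0.025,"dy": 0,"dz": 0,"twist": 0,"grip": 1}
    - {"dx": -0.0375,"dy": 0,"dz": 0,"twist": 0,"grip": 1}
    - {"dx": -0.05,"dy": 0,"dz": 0,"twist": 0,"grip": 1}
    - {"dx": -0.0625,"dy": 0,"dz": 0,"twist": 0,"grip": 1}
    - {"dx": -0.075,"dy": 0,"dz": 0,"twist": 0,"grip": 1}
    - {"dx": -0.0875,"dy": 0,"dz": 0,"twist": 0,"grip": 1}
    - {"dx": -0.1,"dy": 0,"dz": 0,"twist": 0,"grip": 1}

```text
t: 16.45
tool_pos: [0.5308, 0.0382, 0.2129]
orientation: [3.141, -0.002, 1.543]
wrist_force: [1.4, 5.4, -0.6]
gripper_width: 0.039
grasp_force: 60.7
```

```bash
python3 look2.py 7
python3 - <<'E'
from h import *
im,d=eyes.grab_frame('scene')
for o in eyes.cut_out('scene','plug')[:2]:
    P=cloud('scene',d,o['pixels']);print(o['p'],o['box'],np.percentile(P,[2,50,98],axis=0).round(3).tolist())
E
```

```text
16.45 [0.5308 0.0382 0.2129] [ 3.141e+00 -2.000e-03  1.543e+00] [ 1.14 -0.04  0.07]
scene 0.71 [[0.507, -0.06, 0.039], [0.519, -0.006, 0.068], [0.546, 0.034, 0.078]] [ 0.011  0.996  0.09   0.52  -0.018  0.065]
wrist 0.85 [[0.512, 0.02, 0.048], [0.531, 0.053, 0.076], [0.549, 0.075, 0.077]] [ 0.003  0.985 -0.171  0.531  0.052  0.074]
0.47 [336.6, 225.1, 10.3, 12.5] [[0.497, -0.19, 0.035], [0.519, -0.188, 0.064], [0.547, -0.178, 0.082]]
```

Scaled: -45 mm / 400 = -0.1125, -40 mm / 400 = -0.1.

move_arm:
  deltas:
    - {"dx": -0.0125,"dy": 0,"dz": 0,"twist": 0,"grip": 1}
    - {"dx": -0.0275,"dy": 0,"dz": 0,"twist": 0,"grip": 1}
    - {"dx": -0.0425,"dy": 0,"dz": 0,"twist": 0,"grip": 1}
    - {"dx": -0.0575,"dy": 0,"dz": 0,"twist": 0,"grip": 1}
    - {"dx": -0.0725,"dy": 0,"dz": 0,"twist": 0,"grip": 1}
    - {"dx": -0.0875,"dy": 0,"dz": 0,"twist": 0,"grip": 1}
    - {"dx": -0.1,"dy": 0,"dz": 0,"twist": 0,"grip": 1}
    - {"dx": -0.1125,"dy": 0,"dz": 0,"twist": 0,"grip": 1}

```text
t: 17.52
tool_pos: [0.5291, -0.0082, 0.2127]
orientation: [-3.141, -0.0, 1.541]
wrist_force: [0.1, 3.5, -1.1]
gripper_width: 0.0393
grasp_force: 60.7
```

Scaled: -12 mm / 400 = -0.03, -9 mm / 400 = -0.0225.

move_arm:
  deltas:
    - {"dx": -0.0075,"dy": 0,"dz": 0,"twist": 0,"grip": 1}
    - {"dx": -0.015,"dy": 0,"dz": 0,"twist": 0,"grip": 1}
    - {"dx": -0.0225,"dy": 0,"dz": 0,"twist": 0,"grip": 1}
    - {"dx": -0.03,"dy": 0,"dz": 0,"twist": 0,"grip": 1}
    - {"dx": -0.03,"dy": 0,"dz": 0,"twist": 0,"grip": 1}
    - {"dx": -0.03,"dy": 0,"dz": 0,"twist": 0,"grip": 1}
    - {"dx": -0.03,"dy": 0,"dz": 0,"twist": 0,"grip": 1}
    - {"dx": -0.03,"dy": 0,"dz": 0,"twist": 0,"grip": 1}

```text
t: 18.18
tool_pos: [0.5289, -0.0203, 0.2127]
orientation: [-3.142, 0.0, 1.541]
wrist_force: [-0.2, 0.4, -1.4]
gripper_width: 0.0394
grasp_force: 60.7
```

```bash
cat > plug.py <<'E'
import sys
from h import *
s=r.read_state(); ims=[]
for c in ['scene','wrist']:
    im,d=eyes.grab_frame(c); ims.append(im[:,:,::-1])
    for o in eyes.cut_out(c,'plug')[:2]:
        P=cloud(c,d,o['pixels'],s);print(c,o['p'],o['box'],np.percentile(P,[2,50,98],axis=0).round(3).tolist())
cv2.imwrite('pics/p'+sys.argv[1]+'.png',np.hstack([cv2.resize(ims[0][130:300,280:450],(400,400)),cv2.resize(ims[1],(400,400))]))
E
python3 plug.py 1
```

```text
scene 0.58 [344.5, 235.8, 98.7, 78.9] [[0.465, -0.333, -0.002], [0.508, -0.201, 0.015], [0.582, -0.076, 0.092]]
scene 0.57 [347.4, 235.1, 23.1, 21.2] [[0.5, -0.254, 0.018], [0.512, -0.226, 0.051], [0.538, -0.195, 0.071]]
```

View pics/p1.png

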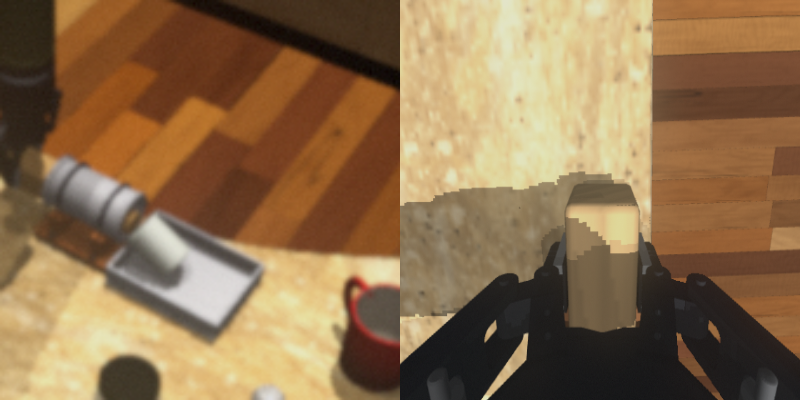

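The scene crop shows the plug tipped down into the tray, its upper end still leaning at the far mouth (150,240). Push a few mm more.

Scaled: -5 mm / 400 = -0.0125, -4 mm / 400 = -0.01.

move_arm:
  deltas:
    - {"dx": -0.005,"dy": 0,"dz": 0,"twist": 0,"grip": 1}
    - {"dx": -0.01,"dy": 0,"dz": 0,"twist": 0,"grip": 1}
    - {"dx": -0.0125,"dy": 0,"dz": 0,"twist": 0,"grip": 1}
    - {"dx": -0.0125,"dy": 0,"dz": 0,"twist": 0,"grip": 1}
    - {"dx": -0.0125,"dy": 0,"dz": 0,"twist": 0,"grip": 1}
    - {"dx": -0.0125,"dy": 0,"dz": 0,"twist": 0,"grip": 1}
    - {"dx": -0.0125,"dy": 0,"dz": 0,"twist": 0,"grip": 1}
    - {"dx": -0.0125,"dy": 0,"dz": 0,"twist": 0,"grip": 1}

```text
t: 19.05
tool_pos: [0.5288, -0.0253, 0.2127]
orientation: [3.142, 0.0, 1.541]
wrist_force: [0.7, -0.1, -1.4]
gripper_width: 0.0393
grasp_force: 60.7
```

```bash
python3 plug.py 2
```

```text
scene 0.7 [348.9, 236.4, 21.9, 23.7] [[0.5, -0.257, 0.02], [0.511, -0.231, 0.051], [0.54, -0.2, 0.07]]
```

move_arm:
  deltas:
    - {"dx": 0.0125,"dy": 0,"dz": 0,"twist": 0,"grip": 1}
    - {"dx": 0.03,"dy": 0,"dz": 0,"twist": 0,"grip": 1}
    - {"dx": 0.05,"dy": 0,"dz": 0,"twist": 0,"grip": 1}
    - {"dx": 0.07,"dy": 0,"dz": 0,"twist": 0,"grip": 1}
    - {"dx": 0.085,"dy": 0,"dz": 0,"twist": 0,"grip": 1}
    - {"dx": 0.095,"dy": 0,"dz": 0,"twist": 0,"grip": 1}
    - {"dx": 0.1,"dy": 0,"dz": 0,"twist": 0,"grip": 1}
    - {"dx": 0.1,"dy": 0,"dz": 0,"twist": 0,"grip": 1}

```text
t: 19.92
tool_pos: [0.53, 0.0153, 0.2127]
orientation: [3.142, -0.0, 1.542]
wrist_force: [-0.6, -0.2, -1.9]
gripper_width: 0.0392
grasp_force: 60.7
```

```bash
python3 plug.py 3
```

```text
scene 0.77 [350.0, 235.9, 18.6, 18.5] [[0.5, -0.257, 0.029], [0.511, -0.23, 0.051], [0.537, -0.201, 0.07]]
```

View pics/p3.png

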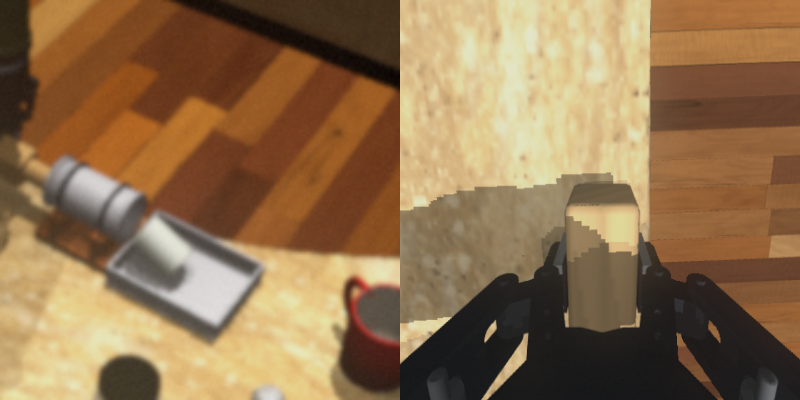

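Run:
```python
from h import *
from scipy.optimize import least_squares
im,d=eyes.grab_frame('scene');o=eyes.cut_out('scene','plug')[0];m=cv2.erode(o['pixels'].astype(np.uint8),np.ones((3,3)))>0
P=cloud('scene',d,m)
def geo(p):
    c=p[:3];a=np.array([np.sin(p[3])*np.cos(p[4]),-np.cos(p[3])*np.cos(p[4]),np.sin(p[4])]);q=P-c;t=q@a;rad=np.linalg.norm(q-np.outer(t,a),axis=1)
    dr=rad-.0235;dt=abs(t)-.03
    return np.where(np.maximum(dr,dt)>0,np.hypot(np.maximum(dr,0),np.maximum(dt,0)),np.maximum(dr,dt))
best=min((least_squares(geo,[.522,-.23,.038,y,t],loss='soft_l1',f_scale=.002) for y in (-.3,0,.3) for t in (-.6,-.3,0)),key=lambda s:s.cost)
print(len(P),best.x.round(4),1e3*np.sqrt(np.mean(best.fun**2)))
for b in (.05,0.3,.5):
    s=least_squares(lambda p:geo(np.r_[p,-b]),[.522,-.23,.038,0]);print(b,s.x.round(4),s.cost)
```

```text
276 [ 0.5244 -0.2258  0.0355  0.0037 -0.5044] 2.4087731596757713
0.05 [ 0.5242 -0.2189  0.0391  0.22  ] 0.002011892836294076
0.3 [ 0.5245 -0.2191  0.0389  0.0944] 0.0010968237819246973
0.5 [ 0.5244 -0.2262  0.0353 -0.0034] 0.0007992264619615058
```

Scaled: 110 mm / 400 = 0.275, 100 mm / 400 = 0.25.

move_arm:
  deltas:
    - {"dx": 0.02,"dy": 0,"dz": 0,"twist": 0,"grip": 1}
    - {"dx": 0.05,"dy": 0,"dz": 0,"twist": 0,"grip": 1}
    - {"dx": 0.09,"dy": 0,"dz": 0,"twist": 0,"grip": 1}
    - {"dx": 0.13,"dy": 0,"dz": 0,"twist": 0,"grip": 1}
    - {"dx": 0.17,"dy": 0,"dz": 0,"twist": 0,"grip": 1}
    - {"dx": 0.21,"dy": 0,"dz": 0,"twist": 0,"grip": 1}
    - {"dx": 0.25,"dy": 0,"dz": 0,"twist": 0,"grip": 1}
    - {"dx": 0.275,"dy": 0,"dz": 0,"twist": 0,"grip": 1}

```text
t: 20.88
tool_pos: [0.5329, 0.128, 0.2129]
orientation: [3.141, -0.002, 1.544]
wrist_force: [0.2, 0.8, -1.2]
gripper_width: 0.0393
grasp_force: 60.7
```

Scaled: 52 mm / 400 = 0.13, 48 mm / 400 = 0.12.

move_arm:
  deltas:
    - {"dx": 0.025,"dy": -0.0125,"dz": 0,"twist": 0,"grip": 1}
    - {"dx": 0.055,"dy": -0.03,"dz": 0,"twist": 0,"grip": 1}
    - {"dx": 0.0875,"dy": -0.05,"dz": 0,"twist": 0,"grip": 1}
    - {"dx": 0.12,"dy": -0.07,"dz": 0.015,"twist": 0,"grip": 1}
    - {"dx": 0.13,"dy": -0.07,"dz": 0.04,"twist": 0,"grip": 1}
    - {"dx": 0.13,"dy": -0.07,"dz": 0.065,"twist": 0,"grip": 1}
    - {"dx": 0.13,"dy": -0.07,"dz": 0.08,"twist": 0,"grip": 1}
    - {"dx": 0.13,"dy": -0.07,"dz": 0.085,"twist": 0,"grip": 1}

```text
t: 21.55
tool_pos: [0.5065, 0.176, 0.177]
orientation: [-3.139, 0.002, 1.539]
wrist_force: [-6.4, -1.0, 12.1]
gripper_width: 0.0395
grasp_force: 62.6
```

Scaled: 2 mm / 400 = 0.005, 1 mm / 400 = 0.0025.

move_arm:
  deltas:
    - {"dx": 0,"dy": 0,"dz": 0.0025,"twist": 0,"grip": 1}
    - {"dx": 0,"dy": 0,"dz": 0.005,"twist": 0,"grip": 1}
    - {"dx": 0,"dy": 0,"dz": 0.005,"twist": 0,"grip": 0.2}
    - {"dx": 0,"dy": 0,"dz": 0.005,"twist": 0,"grip": -0.2}
    - {"dx": 0,"dy": 0,"dz": 0.005,"twist": 0,"grip": -0.6}
    - {"dx": 0,"dy": 0,"dz": 0.005,"twist": 0,"grip": -1}
    - {"dx": 0,"dy": 0,"dz": 0.005,"twist": 0,"grip": -1}
    - {"dx": 0,"dy": 0,"dz": 0.005,"twist": 0,"grip": -1}

```text
t: 22.22
tool_pos: [0.5069, 0.1774, 0.1768]
orientation: [3.141, -0.0, 1.541]
wrist_force: [-0.4, 0.3, -0.6]
gripper_width: 0.0852
grasp_force: 0.0
```

move_arm:
  deltas:
    - {"dx": 0,"dy": 0,"dz": 0,"twist": 0,"grip": -1}
    - {"dx": 0,"dy": 0,"dz": 0,"twist": 0,"grip": -1}
    - {"dx": 0,"dy": 0,"dz": 0,"twist": 0,"grip": -1}
    - {"dx": 0,"dy": 0,"dz": -0.025,"twist": 0,"grip": -1}
    - {"dx": 0,"dy": 0,"dz": -0.1,"twist": 0,"grip": -1}
    - {"dx": 0,"dy": 0,"dz": -0.2,"twist": 0,"grip": -1}
    - {"dx": 0,"dy": 0,"dz": -0.275,"twist": 0,"grip": -1}
    - {"dx": 0,"dy": 0,"dz": -0.3,"twist": 0,"grip": -1}

```text
t: 22.88
tool_pos: [0.5083, 0.1782, 0.3028]
orientation: [3.133, -0.003, 1.541]
wrist_force: [0.5, -0.3, 0.9]
gripper_width: 0.085
grasp_force: 0.0
```

```bash
python3 look2.py 9; python3 plug.py 4
```

```text
22.8833 [0.5083 0.1782 0.3028] [ 3.133e+00 -3.000e-03  1.541e+00] [ 0.02 -0.07 -0.  ]
scene 0.85 [[0.485, 0.011, 0.0], [0.496, 0.131, 0.031], [0.525, 0.208, 0.042]] [-0.014  1.     0.014  0.495  0.137  0.03 ]
side 0.85 [[0.487, 0.027, -0.001], [0.506, 0.163, 0.034], [0.526, 0.214, 0.042]] [ 0.045  0.999 -0.012  0.506  0.154  0.034]
wrist 0.75 [[0.493, 0.054, 0.031], [0.51, 0.159, 0.046], [0.53, 0.215, 0.048]] [0.034 0.998 0.055 0.51  0.15  0.044]
scene 0.79 [348.9, 235.3, 23.9, 18.4] [[0.499, -0.258, 0.012], [0.511, -0.229, 0.05], [0.544, -0.19, 0.069]]
```

View pics/scene9.png

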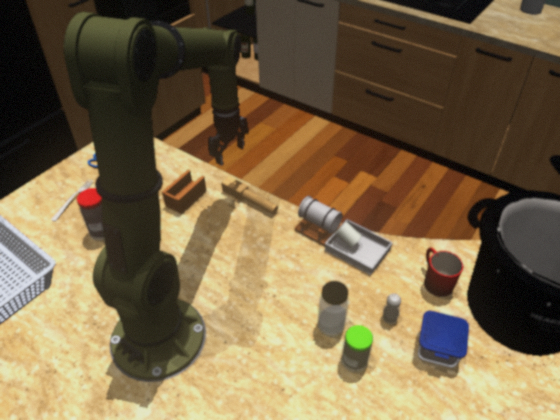

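The picture shows the plug leaning in the tray (348,235), the pusher flat on the worktop (250,198) clear of holder and press, and the mug (443,270) and shaker (392,308) standing as before.

```bash
python3 -c "
from station import r
print(r.hand_in())"
```

```text
the job is handed in; nothing more can be done
None
```

The job is handed in, but no verdict came back: the plug is in the tray, leaning at about 0.5 rad with its centre measured at 36–39 mm (limit 42 mm), the pusher lies flat on the worktop clear of press and holder, and the mug and shaker look unmoved in the last picture.

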